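Show the combed gel cassette to the inspection camera

TASK

Take the gel cassette that still has its comb in it out of the casting stand and hold it up in the air for the inspection camera: comb edge uppermost and level, a glass face square to the lens (the lens looks somewhat downwards, so lean the cassette back to match), and the middle of the glass on the lens's line of sight, 100 mm in front of the lens. Finish while holding it still there: do not put it down or let go. Leave the other two cassettes, the tube rack, the jar and the camera as they are.

Things in the scene. Friction and masses are not known exactly. Their poses are not given: they have to be found in the camera images.
- combed_middle (a point): the cassette to show: two glass plates with grey edge strips, upright in a slot of the stand, a white comb fixed in its top edge (64 mm wide, 6 thick, 20 mm above the glass); 80 mm wide, 10 thick, 100 tall, 0.14 kg; point at the middle of the glass, 50 mm above its foot; x along its width, y square to the glass, z up to its top edge. Either face may face the lens.
- plain_a_middle (a point): another cassette, the same but without a comb; leave it; 80 mm wide, 10 thick, 100 tall, 0.14 kg; point at the middle of the glass, 50 mm above its foot; x along its width, y square to the glass, z up to its top edge
- plain_b_middle (a point): another cassette, the same but without a comb; leave it; 80 mm wide, 10 thick, 100 tall, 0.14 kg; point at the middle of the glass, 50 mm above its foot; x along its width, y square to the glass, z up to its top edge
- stand: green casting stand, fixed: block 120 x 250 x 35 mm (x, y, z), origin under its centre, three slots along x, at y = -75, 0, 75 mm, each 83 x 12 mm, 30 deep: a cassette stands with its foot 5 mm above the bench, lower 30 mm in the slot with 1 mm play each side, upper 70 mm free. Gates 20 mm high, 8 thick, stand on it at y = -112 and 112 mm.
- lens (a point): centre of the lens front of the inspection camera: white box 46 x 58 x 52 mm with a black 42 mm barrel on an upright column left of the stand, looking roughly to the robot's right and 10 to 30 degrees down. The lens looks along -x of this frame; y is level across the camera; z is up, square to its line of sight.
- view (a point): the point on the lens's line of sight 100 mm in front of the lens, where the middle of the glass belongs; same axes as the lens
- column: the camera's stand, fixed: foot plate 130 x 150 x 14 mm, column 22 mm thick, 374 mm tall; origin under the column; the camera reaches out towards -x, lens front about 105 mm from the column. Do not knock the camera: its height and tilt are stiff but can be pushed out of setting.
- tube_rack_top (a point): white tube rack 75 x 150 x 40 mm (56 mm over the tube caps) lying on the bench beyond the stand; point at the centre of its top face; leave it
- jar_middle (a point): amber jar with white cap, 64 mm thick and 100 mm tall, standing on the bench; point on its axis half-way up; leave it
Things that resemble listed ones, but are neither listed nor needed, are in the scene too. Leave any red look-alike of the part that bears combed_middle alone.

How it is judged (in metres and radians):
On the way:
1. the cassette with the comb is held by the fingers, lifted clear of the stand (z of combed_middle in the frame of stand above 0.09 m and contact force between combed and the fingers above 1 N and contact force between combed and stand below 0.1 N), for 0.1 s.
At the end, for the whole second after the job is handed in: The combed cassette is held still in the fingers, touching neither stand nor camera; middle of its glass 75 to 125 mm in front of the lens and within 20 mm of its line of sight each way; face square to the lens and comb edge level within 11 degrees, comb uppermost (x of combed_middle in the frame of lens between -0.125 and -0.075 m and y of combed_middle in the frame of lens between -0.02 and 0.02 m and z of combed_middle in the frame of lens between -0.02 and 0.02 m and angle between the y axis of combed_middle and the x axis of lens, either way round below 0.19 rad and angle between the x axis of combed_middle and the y axis of lens, either way round below 0.19 rad and angle between combed_middle's own z axis and vertical below 1 rad and contact force between combed and the fingers above 1 N and contact force between combed and stand below 0.1 N and contact force between combed and column below 0.1 N and height (world z) of combed_middle above 0.12 m and linear speed of combed below 0.03 m/s and angular speed of combed below 0.2 rad/s); the arm keeps its last pose, push and grip.
It fails at once if one of the other cassettes is disturbed (distance of plain_a_middle from where it was at the start of the episode above 0.02 m).
It fails at once if one of the other cassettes is disturbed (distance of plain_b_middle from where it was at the start of the episode above 0.02 m).
It fails at once if the tube rack is moved (distance of tube_rack_top from where it was at the start of the episode above 0.02 m).
It fails at once if the jar is moved (distance of jar_middle from where it was at the start of the episode above 0.02 m).
It fails at once if the inspection camera is knocked out of its setting (distance of lens from where it was at the start of the episode above 0.015 m).
It also fails if it takes over 38 s, if anything falls off the work surface, if the arm or the gripper's body presses on something with over 40 N, if the wrist force passes 120 N, or if a joint passes its speed limit or range.

ROBOT

A 6-joint arm with a two-finger parallel gripper is mounted at the origin on the work surface. World frame = base frame: x ahead of the robot, y to its left, z up, the work surface at z = 0. Lengths are in m, angles in degrees, forces in N, time in s.
With the tool pointing down it reaches from about 0.375 to 0.9 m from the base axis. Payload 3.1 kg.
Tool frame: the origin (TCP) lies midway between the tips of the shut fingers; the grasp point (between the pads) lies 19 mm behind it; z points along the fingers, y is the direction in which the jaws open and shut (so a half turn about z gives the same grasp; the last joint's range is limited). The gripper opens to 87 mm and grips with 3 to 60 N. Pads are 19 mm wide; open, the fingers measure 117 mm over their backs; the gripper's body (75 mm by 190 mm) begins 51 mm behind the grasp point.
Start: joints at [52.798, 30.224, 82.088, -0, 67.689, -10.227], TCP at [0.283, 0.557, 0.223] pointing down, gripper open.
Joint ranges: [-176.69, 176.69], [-43.24, 126.21], [12.49, 139.97], [-82, 262], [0, 151.66], [-163.58, 163.58]. Speed limits (degrees/s): [159.86, 159.86, 180, 180, 180, 180].

INTERFACE

Orientations are given as a 3x3 rotation matrix whose columns are the frame's x, y, z axes.
In Python, from rig import status, vision, bot, models gives the robot as it stands.
- The arm moves only by the tool send_rows, never from a script. Its argument "moves" is a list of rows, each a list of 7 numbers: the shift along the tool's x, y, z in units of 25 mm (1.0 is 25 mm), then the turn, a rotation vector about the tool's x, y, z in units of 10 degrees (1.0 is 10 degrees), then the closure, from -1 (fully open) to 1 (shut), so that 0 is half open. In form: [[dx, dy, dz, rx, ry, rz, hand], ...]. A call has 1 to 12 rows; each row shifts and turns the commanded pose from where the row before left it, along the tool's axes as they then stand; what a row does not reach is not made up. A row lasts 1/8 s, in which the tool goes at most 62.5 mm and 10.7 degrees, less where a joint would pass 70% of its speed; a pose out of reach is approached as far as the arm can. A call is refused whole if a number of a shift passes 1 or a number of a turn 1, either way. A call with a gripper value outside its range is refused whole. The fingers move at their own pace and stop on an object; the grip force is fixed at half the most. Time passes only in rows, so rows that do not move let the fingers close. It gives the time, the measured TCP pose, the force and the opening at its end, in the units of the state.
- status.read_state(): the state, without advancing time (a new reading comes with each control period).
- vision.capture(name): name is "side" or "top"; returns a dict with "img" (420x560x3 uint8, red, green, blue), "depth" (420x560 float32, m along the optical axis (not along the pixel's ray), 0 where there is no reading), "fx", "fy", "cx", "cy" (pixels), "pose" (4x4, takes a point from camera to world coordinates). Camera axes: x right, y up, looking along -z (the intrinsics and any distortion apply to the point x, -y, -z); pixel columns grow to the right and rows downward; lengths in m; the calibration is good to about 2 mm. A picture is of the moment at which its call begins.
- bot.hand_in(): hands the job in, once; it reports no verdict.
Trained networks look in the newest picture that a camera, given by its name, has taken for a name from the list of things; names that differ only in an ending like _2 or _b are one class to them, and where a whole thing is asked for, a point or a joint stands for the part that bears it (a point fixed in the world has none). Each returns a list of dicts, best first, with "confidence" (0 to 1); they miss things now and then, are a little off and sometimes report something else, mostly with a low value. They report only what shows in the picture. A call takes as long as a camera call. They do not tell look-alikes from the thing itself.
- models.masks_of(camera, name): "mask" (420x560 bool, what is visible of it) and "extent" ([left, top, right, bottom] in pixels, round what is visible of it).
- models.landmark_of(camera, name): "point" ([column, row] in pixels: a listed point, or the origin of a listed thing).
The state is a dict: "time_s": time; "joint_positions": joint angles; "qvel": joint speeds; "tau": joint torques, N m; "position": TCP position; "tcp_rot": TCP orientation; "force": force on the tool from outside, world axes, zero at the start; "moment": the same for the moment, N m; "opening": opening from 0.0 (shut) to 1.0 (fully open).
Only numpy, scipy, OpenCV 4.12 (cv2) and the standard library are available. Lean on these libraries where they do the work, as an engineer would, in place of code of your own. Each camera call takes 0.05 s, during which the arm holds its last target.

## Working session

There is one attempt and no reset: what is moved stays moved. The work goes in short steps, Python scripts to look and compute and a tool call to move; the robot and the scene stay as the last step left them, time stands still between calls to the robot, and variables do not carry over. Pictures are saved under pics/ and viewed, and the job is handed in when it is done.

Besides the shell and the picture viewer there is one more tool, called after ">>>" as name(argument=value, ...), one argument or row to a line, values as JSON. send_rows: Moves the arm, as the interface text tells. Its arguments: {"type":"object","properties":{"moves":{"type":"array"}},"required":["moves"]}

```bash
ls; mkdir -p pics
python3 - <<'E'
from rig import status, vision, bot, models
import cv2,numpy as np
for n in ("side","top"):
    c=vision.capture(n); cv2.imwrite(f"pics/{n}0.png",c["img"][:,:,::-1]); np.savez(f"{n}0.npz",**c)
    print(n,c["fx"],c["fy"],c["cx"],c["cy"],[k for k in c]); print(np.round(c["pose"],4))
    for k in ["combed_middle","plain_a_middle","stand","lens","view","column","tube_rack_top","jar_middle"]:
        try:print(k,[(np.round(d["point"]).tolist(),round(d["confidence"],2)) for d in models.landmark_of(n,k)][:5])
        except Exception as e: print(k,e)
print(status.read_state())
E
```

```text
pics
side 524.5965227611571 524.5965227611571 280.63406601737796 204.08193713471087 ['img', 'depth', 'fx', 'fy', 'cx', 'cy', 'pose']
[[-0.981   0.1393 -0.135   0.4271]
 [-0.1933 -0.7622  0.6178  1.001 ]
 [-0.0168  0.6321  0.7747  1.3356]
 [ 0.      0.      0.      1.    ]]
combed_middle [([343.0, 173.0], 0.56), ([289.0, 182.0], 0.56)]
plain_a_middle [([344.0, 187.0], 0.98)]
stand []
lens [([292.0, 271.0], 0.66)]
view [([291.0, 133.0], 0.16)]
column [([287.0, 347.0], 0.69)]
tube_rack_top [([234.0, 213.0], 0.59)]
jar_middle [([294.0, 134.0], 0.58)]
top 476.074722453934 476.074722453934 284.9112621665748 216.13123698344884 ['img', 'depth', 'fx', 'fy', 'cx', 'cy', 'pose']
[[-4.8000e-03  9.7400e-01 -2.2660e-01  3.6570e-01]
 [-1.0000e+00 -4.7000e-03  1.0000e-03  4.1500e-02]
 [-1.0000e-04  2.2660e-01  9.7400e-01  1.2706e+00]
 [ 0.0000e+00  0.0000e+00  0.0000e+00  1.0000e+00]]
combed_middle [([348.0, 213.0], 0.92), ([376.0, 276.0], 0.6)]
plain_a_middle [([348.0, 285.0], 0.81)]
stand [([374.0, 280.0], 0.83)]
lens [([159.0, 240.0], 0.65)]
view [([407.0, 275.0], 0.58)]
column [([142.0, 260.0], 
[... 181 characters left out ...]
  8.20859028e+01, -1.21114284e-05,
        6.76891864e+01, -1.02260212e+01]), 'qvel': array([-0.07063004, -0.028757  ,  0.05954214,  0.09789323,  0.03959858,
       -0.03106638]), 'tau': array([ 1.32725876e-03, -4.40000725e+01, -1.76988906e+01,  6.34766417e-02,
        5.02491777e-02, -9.05558039e-06]), 'position': array([0.28346826, 0.55701519, 0.22257842]), 'tcp_rot': array([[-8.91197904e-01,  4.53614698e-01,  3.46721852e-05],
       [ 4.53614699e-01,  8.91197903e-01,  4.53523941e-05],
       [-1.03272663e-05,  5.61457714e-05, -9.99999998e-01]]), 'force': array([ 0.79699788, -0.67738219, -0.48102909]), 'moment': array([-0.01909992,  0.02209372,  0.0183613 ]), 'opening': 1.0021865880627903}
```

View pics/side0.png

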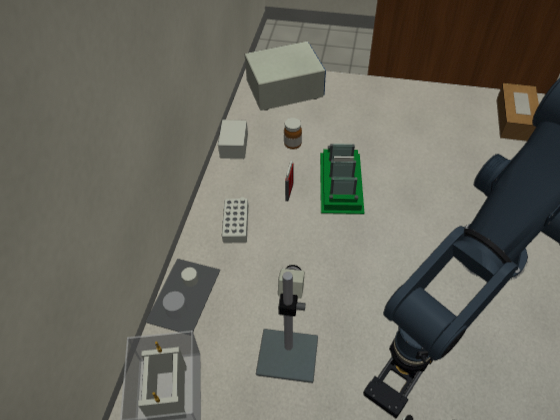

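View pics/top0.png

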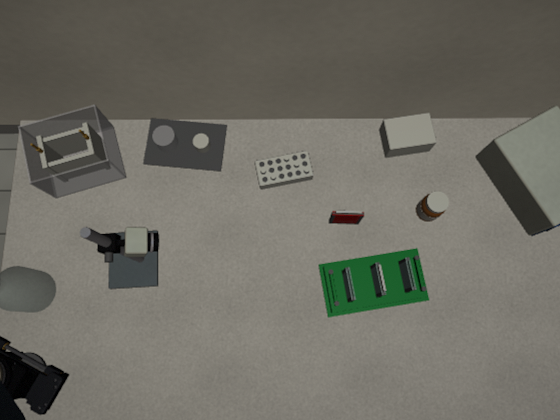

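Run:
```python
import cv2,numpy as np
a=cv2.imread("pics/top0.png"); b=cv2.imread("pics/side0.png")
A=cv2.resize(a[235:325,305:440],None,fx=5,fy=5,interpolation=cv2.INTER_CUBIC)
B=cv2.resize(b[125:220,275:375],None,fx=6,fy=6,interpolation=cv2.INTER_CUBIC)
C=cv2.resize(b[250:390,240:330],None,fx=4,fy=4,interpolation=cv2.INTER_CUBIC)
D=cv2.resize(a[210:300,70:180],None,fx=5,fy=5,interpolation=cv2.INTER_CUBIC)
cv2.imwrite("pics/cA.png",cv2.convertScaleAbs(A,alpha=1.6));cv2.imwrite("pics/cB.png",cv2.convertScaleAbs(B,alpha=1.6))
cv2.imwrite("pics/cC.png",C);cv2.imwrite("pics/cD.png",cv2.convertScaleAbs(D,alpha=1.5))
```

```text
(no output)
```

View pics/cA.png

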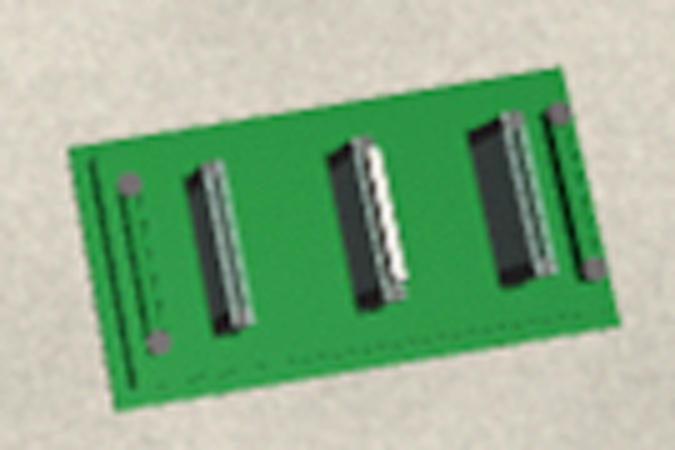

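View pics/cB.png

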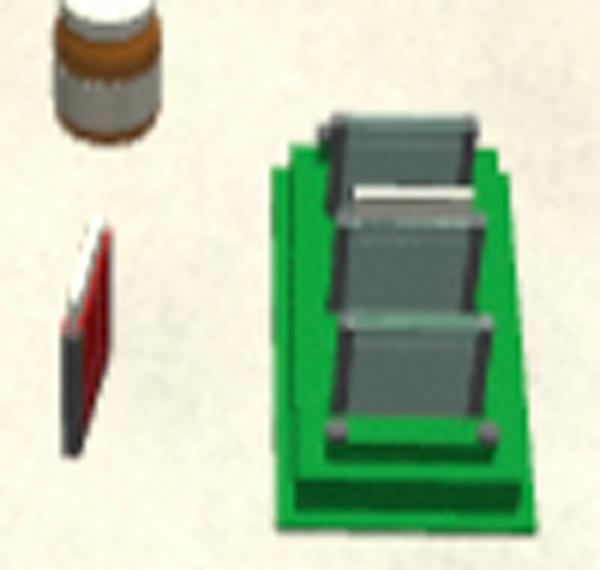

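View pics/cC.png

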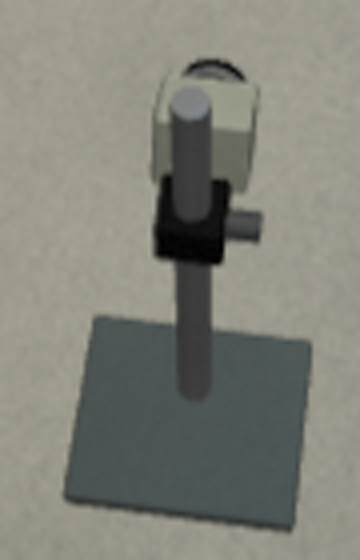

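View pics/cD.png

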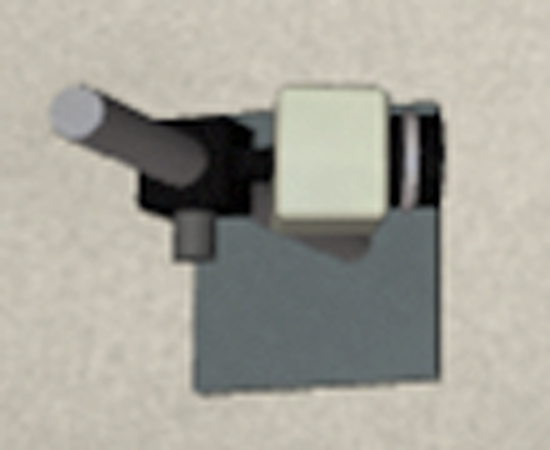

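```bash
cat > h.py <<'E'
import numpy as np,cv2
def load(n): return dict(np.load(n))
def cloud(c):
    d=c["depth"];v,u=np.mgrid[0:d.shape[0],0:d.shape[1]]
    P=np.stack([(u-c["cx"])/c["fx"]*d,-(v-c["cy"])/c["fy"]*d,-d],-1)
    return P@c["pose"][:3,:3].T+c["pose"][:3,3]
def proj(c,p):
    q=(np.asarray(p)-c["pose"][:3,3])@c["pose"][:3,:3]
    return np.stack([c["cx"]-c["fx"]*q[...,0]/q[...,2],c["cy"]+c["fy"]*q[...,1]/q[...,2]],-1)
E
python3 - <<'E'
from h import *
t=load("top0.npz");s=load("side0.npz")
T=cloud(t);S=cloud(s)
def show(P,pts):
    for u,v in pts: print((u,v),np.round(P[v,u],4))
print("top");show(T,[(348,285),(345,270),(376,265),(379,279),(383,293),(387,291),(408,274),(330,300),(135,238),(129,229),(145,229),(129,252),(145,252),(157,240),(147,247),(152,235),(90,234),(150,285),(120,285),(200,300)])
print("side");show(S,[(343,170),(343,180),(343,165),(287,280),(301,284),(293,290),(280,285),(288,347),(287,276),(270,370),(310,370),(200,300)])
# depth quality on green stand
hsv=cv2.cvtColor(t["img"],cv2.COLOR_RGB2HSV)
for c,P,n in((t,T,"top"),(s,S,"side")):
    hsv=cv2.cvtColor(c["img"],cv2.COLOR_RGB2HSV)
    m=(hsv[...,0]>50)&(hsv[...,0]<75)&(hsv[...,1]>150)
    Q=P[m&(c["depth"]>0)];k=(Q[:,2]>0.028)&(Q[:,2]<0.042);print(n,m.sum(),k.sum())
    r=cv2.minAreaRect((Q[k][:,:2]*1000).astype(np.float32));print(r,np.median(Q[k][:,2]))
E
```

```text
top
(348, 285) [ 0.464  -0.1121  0.1068]
(345, 270) [ 0.5006 -0.1061  0.1062]
(376, 265) [ 0.513  -0.1834  0.1016]
(379, 279) [ 0.4779 -0.1876  0.1093]
(383, 293) [ 0.4445 -0.1965  0.1045]
(387, 291) [ 0.4543 -0.2212  0.0352]
(408, 274) [ 0.4904 -0.2604  0.1032]
(330, 300) [ 0.4319 -0.0737  0.0398]
(135, 238) [0.5525 0.3614 0.2679]
(129, 229) [0.5708 0.3735 0.2744]
(145, 229) [0.573  0.3427 0.263 ]
(129, 252) [0.5215 0.3704 0.2731]
(145, 252) [0.523  0.3398 0.2623]
(157, 240) [0.5514 0.3194 0.2484]
(147, 247) [0.5355 0.3393 0.2517]
(152, 235) [0.5621 0.3302 0.251 ]
(90, 234) [0.5412 0.415  0.3725]
(150, 285) [0.4741 0.394  0.0168]
(120, 285) [0.4745 0.4727 0.016 ]
(200, 300) [ 4.357e-01  2.648e-01 -3.000e-04]
side
(343, 170) [ 0.4744 -0.1889  0.0675]
(343, 180) [ 0.4679 -0.1108  0.1054]
(343, 165) [ 0.4763 -0.1912  0.0886]
(287, 280) [0.5416 0.4339 0.3719]
(301, 284) [0.5196 0.3791 0.271 ]
(293, 290) [0.5367 0.3888 0.2544]
(280, 285) [0.5682 0.3859 0.2626]
(288, 347) [0.5413 0.4349 0.0368]
(287, 276) [0.5433 0.4248 0.3729]
(270, 370) [0.5769 0.4972 0.0188]
(310, 370) [0.4759 0.4758 0.0133]
(200, 300) [0.8175 0.3281 0.0043]
top 4009 3043
((479.98095703125, -190.68406677246094), (120.35462188720703, 251.37017822265625), 9.112235069274902) 0.03486903226346483
side 1402 746
((477.82049560546875, -190.8182830810547), (120.52973937988281, 258.0218811035156), 9.101303100585938) 0.034602161183009406
```

Run:
```python
from h import *
t=load("top0.npz");s=load("side0.npz")
T=cloud(t);S=cloud(s)
m=np.zeros((420,560),bool);m[220:262,120:150]=1
P=T;img=t["img"].astype(int)
m&=(P[...,2]>0.25)&(img.min(-1)>95)
Q=P[m];
for i in range(3):
    c=Q.mean(0);U,s_,V=np.linalg.svd(Q-c);n=V[2]*np.sign(V[2][2]);r=(Q-c)@n
    print(len(Q),c,n,"rms",r.std()); Q=Q[abs(r)<0.004]
tilt=np.degrees(np.arctan2(np.hypot(n[0],n[1]),n[2]));print("tilt",tilt,"heading of lean",np.degrees(np.arctan2(n[1],n[0])))
# in-plane rect
x0=np.cross([1,0,0],n);x0/=np.linalg.norm(x0);y0=np.cross(n,x0)
q=np.stack([(Q-c)@x0,(Q-c)@y0],1)*1000
print(cv2.minAreaRect(q.astype(np.float32)),x0,y0)
vv,uu=np.where(m);print(uu.min(),uu.max(),vv.min(),vv.max())
# barrel
b=np.zeros((420,560),bool);b[225:255,148:165]=1
b&=(P[...,2]>0.15)
Q=P[b]; print(len(Q)); 
for v in range(226,256,3): print(v,[tuple(np.round(P[v,u],3)) for u in (149,152,155,157,158,159)])
```

```text
552 [0.54802631 0.35802967 0.27273247] [-0.10922     0.9538975   0.27955421] rms 0.01254511627987447
102 [0.54515102 0.35280697 0.28889355] [-0.11088569  0.95300883  0.28191936] rms 0.0022936335672595195
101 [0.54519109 0.35271704 0.28907207] [-0.11201016  0.95295491  0.28165699] rms 0.0022695344367496765
tilt 73.64087587224303 heading of lean 96.70377715607881
((496.89752197265625, -100.49186706542969), (53.46249771118164, 1075.7999267578125), 78.59847259521484) [ 0.         -0.28344067  0.95898977] [0.99370706 0.1074166  0.03174824]
125 146 227 252
207
226 [(np.float64(0.636), np.float64(0.412), np.float64(-0.002)), (np.float64(0.635), np.float64(0.403), np.float64(0.0)), (np.float64(0.635), np.float64(0.394), np.float64(0.001)), (np.float64(0.635), np.float64(0.389), np.float64(0.001)), (np.float64(0.636), np.float64(0.387), np.float64(-0.002)), (np.float64(0.635), np.float64(0.383), np.float64(0.003))]
229 [(np.float64(0.626), np.float64(0.41), np.float64(0.003)), (np.float64(0.627), np.float64(0.402), np.float64(-0.0)), (np.float64(0.626), np.float64(0.393), np.float64(0.006)), 
[... 2334 characters left out ...]
4(0.531), np.float64(0.338), np.float64(0.241)), (np.float64(0.53), np.float64(0.33), np.float64(0.244)), (np.float64(0.531), np.float64(0.326), np.float64(0.237)), (np.float64(0.532), np.float64(0.323), np.float64(0.232)), (np.float64(0.569), np.float64(0.383), np.float64(-0.002)), (np.float64(0.569), np.float64(0.38), np.float64(-0.002))]
253 [(np.float64(0.559), np.float64(0.402), np.float64(0.015)), (np.float64(0.559), np.float64(0.395), np.float64(0.011)), (np.float64(0.559), np.float64(0.386), np.float64(0.016)), (np.float64(0.56), np.float64(0.383), np.float64(0.006)), (np.float64(0.561), np.float64(0.381), np.float64(0.003)), (np.float64(0.561), np.float64(0.379), np.float64(0.003))]
```

```bash
cat > fit.py <<'E'
from h import *
from scipy.optimize import least_squares
t=load("top0.npz");s=load("side0.npz")
pts=[];rays=[]
for c,reg in((t,(215,265,110,170)),(s,(255,310,265,320))):
    P=cloud(c);a,b,d,e=reg
    Q=P[a:b,d:e].reshape(-1,3);ok=(Q[:,2]>0.2)&(np.hypot(Q[:,0]-.542,Q[:,1]-.432)>0.045)&(Q[:,2]<.3)
    pts.append(Q[ok]);print(ok.sum())
Q=np.vstack(pts)
def frame(yaw,tilt):
    # lens x axis = backwards: looks along -x. heading of look ~ -y
    look=np.array([np.cos(yaw)*np.cos(tilt),np.sin(yaw)*np.cos(tilt),-np.sin(tilt)])
    x=-look;y=np.cross([0,0,1],x);y/=np.linalg.norm(y);z=np.cross(x,y)
    return np.stack([x,y,z],1)
def sdbox(p,lo,hi):
    c=(lo+hi)/2;h=(hi-lo)/2;q=abs(p-c)-h
    return np.linalg.norm(np.maximum(q,0),axis=1)+np.minimum(q.max(1),0)
def sd(p,L):
    b=sdbox(p,np.array([L,-.029,-.026]),np.array([L+.046,.029,.026]))
    r=np.hypot(p[:,1],p[:,2])-.021;ax=abs(p[:,0]-L/2)-L/2
    q=np.stack([r,ax],1);c=np.linalg.norm(np.maximum(q,0),axis=1)+np.minimum(q.max(1),0)
    return np.minimum(b,c)
def res(v): 
    R=frame(v[3],v[4]);return sd((Q-v[:3])@R,v[5])
if __name__=="__main__":
    v=np.array([.55,.32,.23,np.radians(-90),np.radians(20),.03])
    for yaw in(-95,-90,-85):
        v[3]=np.radians(yaw)
        r=least_squares(res,v,loss="soft_l1",f_scale=.002)
        w=r.x;print(np.round(w[:3],4),np.degrees(w[3:5]),w[5],r.cost,np.median(abs(res(w))))
    R=frame(w[3],w[4]);print(R);np.save("lens.npy",w)
    # column check: column axis point in lens frame horizontally
    d=np.array([.542,.432])-w[:2];print("col dist",np.hypot(*d),np.degrees(np.arctan2(*d[::-1])))
    for c,n in((t,"top"),(s,"side")):
        im=c["img"][:,:,::-1].copy();L=w[5]
        k=4
        im=cv2.resize(im,None,fx=k,fy=k,interpolation=cv2.INTER_CUBIC)
        f=lambda p:tuple(int(a) for a in ((proj(c,R@np.array(p)+w[:3])+.5)*k))
        cs=[(x,y,z) for x in(L,L+.046) for y in(-.029,.029) for z in(-.026,.026)]
        for i in range(8):
            for j in range(i):
                if sum(a!=b for a,b in zip(cs[i],cs[j]))==1: cv2.line(im,f(cs[i]),f(cs[j]),(0,0,255),1)
        for x in(0,L):
            cv2.polylines(im,[np.array([f((x,.021*np.cos(a),.021*np.sin(a))) for a in np.linspace(0,6.28,40)])],True,(255,0,255),1)
        u,v_=f((0,0,0));x0=max(0,u-300);y0=max(0,v_-220);cv2.imwrite(f"pics/fit_{n}.png",im[y0:y0+440,x0:x0+600])
E
python3 fit.py
```

```text
887
447
[0.5502 0.3237 0.2289] [-86.72507516  19.87756707] 0.022624804480345578 0.001463893175689131 0.0010803275789169082
[0.5502 0.3237 0.2289] [-86.72507516  19.87756703] 0.022624804461677587 0.001463893175689092 0.0010803275803795576
[0.5502 0.3237 0.2289] [-86.68583003  19.87308451] 0.022612777123263362 0.001463884369542206 0.0010776027177308977
[[-0.05436817 -0.99832755  0.01965212]
 [ 0.93887507 -0.05781093 -0.33936927]
 [ 0.3399378   0.          0.94044792]]
col dist 0.10862069803286002 94.34374035609586
```

View pics/fit_top.png

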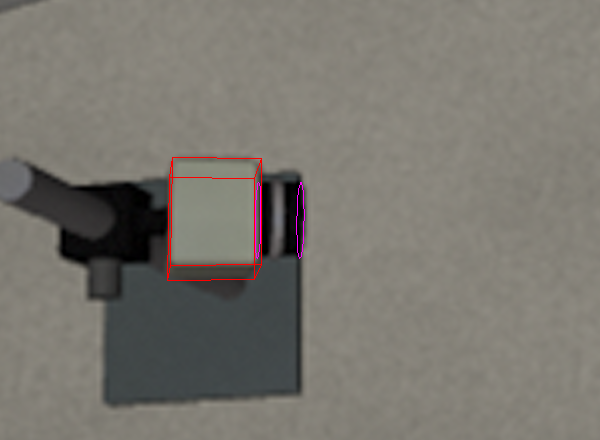

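View pics/fit_side.png

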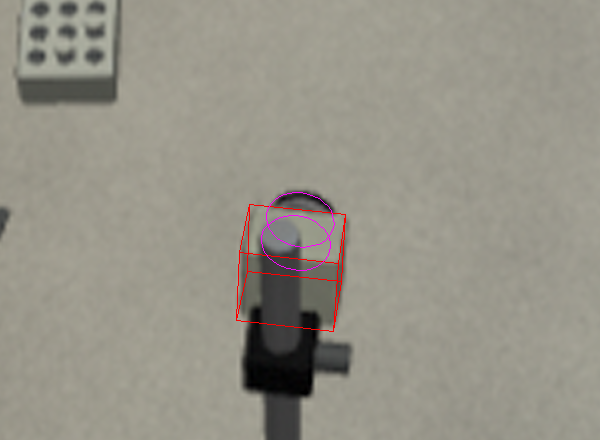

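```bash
cat >> h.py <<'E'
from scipy.spatial.transform import Rotation as Ro
def step(p,R,row):
    return p+R@(np.array(row[:3])*.025), R@Ro.from_rotvec(np.radians(np.array(row[3:6])*10)).as_matrix()
def plan(p,R,legs,hand):
    # legs: list of (target p,target R,N)
    for tp,tR,N in legs:
        rows=[]
        for i in range(N):
            k=1/(N-i)
            d=R.T@((tp-p)*k)/.025; r=Ro.from_matrix(R.T@tR).as_rotvec(degrees=True)*k/10
            row=[float(x) for x in np.round(np.r_[d,r],2)+0.0];p,R=step(p,R,row);rows.append(row+[hand])
        print(N,"max",np.abs(np.array(rows)[:,:6]).max(0));print(str(rows).replace(" ",""));print("end",np.round(p,4),np.round(Ro.from_matrix(tR.T@R).magnitude()*57.3,2))
    return p,R
def st():
    from rig import status
    s=status.read_state();print("t",s["time_s"],"p",np.round(s["position"],4),"F",np.round(s["force"],1),"open",round(s["opening"],3),"j",np.round(s["joint_positions"],1));return s["position"],s["tcp_rot"]
def Rg(deg):
    a=np.radians(deg);x=np.array([-np.cos(a),-np.sin(a),0]);z=np.array([0,0,-1.]);return np.stack([x,np.cross(z,x),z],1)
E
python3 - <<'E'
from h import *
t=load("top0.npz");s=load("side0.npz")
a=np.radians(9.1);c0=np.array([.480,-.1907]);X=np.array([np.cos(a),np.sin(a)]);Y=np.array([-X[1],X[0]])
for c in (t,s):
    P=cloud(c).reshape(-1,3)
    q=np.stack([(P[:,:2]-c0)@X,(P[:,:2]-c0)@Y,P[:,2]],1)
    for lo,hi in((.096,.11),(.112,.13)):
        k=(abs(q[:,0])<.06)&(abs(q[:,1])<.1)&(q[:,2]>lo)&(q[:,2]<hi)
        for y0 in(-.075,0,.075):
            w=q[k&(abs(q[:,1]-y0)<.03)]
            if len(w)>3: print(y0,lo,len(w),np.round(w.mean(0),4),"x",np.round(np.percentile(w[:,0],[2,98]),3),"y",np.round(np.percentile(w[:,1],[5,50,95]),3),"slope",np.degrees(np.polyfit(w[:,0],w[:,1],1)[0]))
p,R=st()
g=np.array([.4795,-.1905,.069])
plan(p,R,[(np.array([.33,.30,.26]),Rg(9.1),12),(np.array([.41,0,.24]),Rg(9.1),12),(np.array([.4795,-.1905,.17]),Rg(9.1),9)],-.1)
E
```

```text
-0.075 0.096 148 [-0.0017 -0.0743  0.1033] x [-0.039  0.038] y [-0.079 -0.075 -0.069] slope -0.20980201592720923
0 0.096 87 [-0.0024  0.0029  0.1041] x [-0.04   0.038] y [-0.003  0.004  0.006] slope 0.14595653098636976
0.075 0.096 123 [-0.001   0.0756  0.1036] x [-0.039  0.038] y [0.071 0.076 0.08 ] slope -0.004325143372058326
0 0.112 91 [-0.0009  0.0009  0.123 ] x [-0.031  0.03 ] y [-0.002  0.001  0.004] slope 0.30415553008397045
-0.075 0.096 108 [-0.0033 -0.0743  0.1027] x [-0.042  0.037] y [-0.082 -0.074 -0.066] slope -0.5575006444801524
0 0.096 88 [-0.0024  0.0022  0.1031] x [-0.041  0.036] y [-0.004  0.002  0.008] slope -0.40571036875585914
0.075 0.096 104 [-0.0029  0.0761  0.1025] x [-0.04   0.038] y [0.069 0.077 0.081] slope 1.2004496516165373
0 0.112 77 [-0.0035  0.0013  0.1199] x [-0.033  0.027] y [-0.003  0.001  0.006] slope 0.10518458781625217
t 0.9 p [0.2835 0.557  0.2226] F [ 0.8 -0.7 -0.5] open 1.002 j [ 52.8  30.2  82.1  -0.   67.7 -10.2]
12 max [0.53 0.87 0.13 0.   0.   0.31]
[[-0.53,-0.69,-0.12,0.0,0.0,-0.3,-0.1],[-0.49,-0.72,-0.13,0.0,0.0,-0.3,-0.1],[-0.45,-0.74,-0.
[... 597 characters left out ...]
.0,0.0,0.0,-0.1],[-0.11,-1.03,0.06,0.0,0.0,0.0,-0.1],[-0.1,-1.03,0.07,0.0,0.0,0.0,-0.1],[-0.11,-1.03,0.06,0.0,0.0,0.0,-0.1],[-0.1,-1.03,0.07,0.0,0.0,0.0,-0.1],[-0.11,-1.03,0.06,0.0,0.0,0.0,-0.1],[-0.1,-1.03,0.07,0.0,0.0,0.0,-0.1],[-0.11,-1.03,0.06,0.0,0.0,0.0,-0.1]]
end [ 0.4101 -0.      0.2401] 0.02
9 max [0.17 0.89 0.32 0.   0.   0.  ]
[[-0.17,-0.88,0.31,0.0,0.0,0.0,-0.1],[-0.17,-0.89,0.31,0.0,0.0,0.0,-0.1],[-0.17,-0.88,0.31,0.0,0.0,0.0,-0.1],[-0.17,-0.89,0.31,0.0,0.0,0.0,-0.1],[-0.17,-0.88,0.31,0.0,0.0,0.0,-0.1],[-0.17,-0.89,0.31,0.0,0.0,0.0,-0.1],[-0.17,-0.88,0.31,0.0,0.0,0.0,-0.1],[-0.17,-0.89,0.32,0.0,0.0,0.0,-0.1],[-0.17,-0.88,0.31,0.0,0.0,0.0,-0.1]]
end [ 0.4794 -0.1905  0.1701] 0.02
```

Candidates: cassettes at top (348,285), (379,279), (408,274), and the red look-alike at (347,215). Only (379,279), in the middle slot, shows the white comb in the close crop, so I choose that one.

>>> send_rows(
  moves=[
    [-0.53,-0.69,-0.12,0,0,-0.3,-0.1],
    [-0.49,-0.72,-0.13,0,0,-0.3,-0.1],
    [-0.45,-0.74,-0.12,0,0,-0.3,-0.1],
    [-0.41,-0.77,-0.13,0,0,-0.3,-0.1],
    [-0.37,-0.79,-0.12,0,0,-0.3,-0.1],
    [-0.33,-0.81,-0.13,0,0,-0.3,-0.1],
    [-0.29,-0.82,-0.12,0,0,-0.3,-0.1],
    [-0.24,-0.84,-0.13,0,0,-0.3,-0.1],
    [-0.2,-0.85,-0.12,0,0,-0.3,-0.1],
    [-0.15,-0.85,-0.13,0,0,-0.3,-0.1],
    [-0.11,-0.86,-0.12,0,0,-0.3,-0.1],
    [-0.07,-0.87,-0.13,0,0,-0.31,-0.1],
  ],
)

```text
time_s: 2.4
position: [0.3302, 0.2994, 0.2604]
tcp_rot: [[-0.987, -0.16, 0.0], [-0.16, 0.987, 0.0], [-0.001, 0.0, -1.0]]
force: [0.3, -0.1, 0.4]
opening: 0.548
```

>>> send_rows(
  moves=[
    [-0.1,-1,0.05,0,0,0,-0.1],
    [-0.1,-1,0.05,0,0,0,-0.1],
    [-0.1,-1,0.05,0,0,0,-0.1],
    [-0.1,-1,0.05,0,0,0,-0.1],
    [-0.1,-1,0.05,0,0,0,-0.1],
    [-0.1,-1,0.05,0,0,0,-0.1],
    [-0.1,-1,0.05,0,0,0,-0.1],
    [-0.1,-1,0.05,0,0,0,-0.1],
    [-0.1,-1,0.05,0,0,0,-0.1],
    [-0.1,-1,0.05,0,0,0,-0.1],
    [-0.1,-1,0.05,0,0,0,-0.1],
    [-0.1,-1,0.05,0,0,0,-0.1],
  ],
)

```text
time_s: 3.9
position: [0.4075, 0.0077, 0.2453]
tcp_rot: [[-0.987, -0.158, 0.001], [-0.158, 0.987, -0.0], [-0.001, -0.0, -1.0]]
force: [0.5, 0.7, 0.4]
opening: 0.55
```

Run:
```python
from h import *
p,R=st();print(np.round(R,3))
g=np.array([.478,-.190,.069])
up=g+[0,0,.095]
p,R=plan(p,R,[(up,Rg(9.1),9),(g,Rg(9.1),5)],-.1)
```

```text
t 3.9 p [0.4075 0.0077 0.2453] F [0.5 0.7 0.4] open 0.55 j [ -14.7   11.3  109.8    0.    58.9 -113.8]
[[-0.987 -0.158  0.001]
 [-0.158  0.987 -0.   ]
 [-0.001 -0.    -1.   ]]
9 max [0.17 0.92 0.37 0.   0.   0.  ]
[[-0.17,-0.92,0.36,0.0,0.0,0.0,-0.1],[-0.17,-0.92,0.36,0.0,0.0,0.0,-0.1],[-0.17,-0.92,0.36,0.0,0.0,0.0,-0.1],[-0.17,-0.92,0.36,0.0,0.0,0.0,-0.1],[-0.17,-0.92,0.36,0.0,0.0,0.0,-0.1],[-0.17,-0.91,0.36,0.0,0.0,0.0,-0.1],[-0.17,-0.92,0.36,0.0,0.0,0.0,-0.1],[-0.17,-0.91,0.37,0.0,0.0,0.0,-0.1],[-0.17,-0.92,0.36,0.0,0.0,0.0,-0.1]]
end [ 0.4781 -0.1901  0.1641] 0.05
5 max [0.01 0.01 0.76 0.   0.   0.  ]
[[0.0,0.0,0.76,0.0,0.0,0.0,-0.1],[0.0,0.0,0.76,0.0,0.0,0.0,-0.1],[0.0,0.0,0.76,0.0,0.0,0.0,-0.1],[0.0,0.0,0.76,0.0,0.0,0.0,-0.1],[0.01,0.01,0.76,0.0,0.0,0.0,-0.1]]
end [ 0.4779 -0.1899  0.0691] 0.05
```

>>> send_rows(
  moves=[
    [-0.17,-0.92,0.36,0,0,0,-0.1],
    [-0.17,-0.92,0.36,0,0,0,-0.1],
    [-0.17,-0.92,0.36,0,0,0,-0.1],
    [-0.17,-0.92,0.36,0,0,0,-0.1],
    [-0.17,-0.92,0.36,0,0,0,-0.1],
    [-0.17,-0.92,0.36,0,0,0,-0.1],
    [-0.17,-0.91,0.36,0,0,0,-0.1],
    [-0.17,-0.91,0.36,0,0,0,-0.1],
    [-0.17,-0.92,0.36,0,0,0,-0.1],
    [0,0,0,0,0,0,-0.1],
  ],
)

```text
time_s: 5.15
position: [0.4783, -0.191, 0.1632]
tcp_rot: [[-0.988, -0.157, -0.0], [-0.157, 0.988, 0.0], [0.0, 0.0, -1.0]]
force: [-0.2, 0.6, 0.2]
opening: 0.55
```

Run:
```python
from h import *
from rig import vision
p,R=st()
a=[]
for n,(r0,r1,c0,c1) in(("top",(225,325,305,440)),("side",(110,225,275,385))):
    c=vision.capture(n);np.savez(f"{n}1.npz",**c)
    a.append(cv2.resize(c["img"][r0:r1,c0:c1,::-1],(560,420),interpolation=cv2.INTER_CUBIC)[:, :395])
    print(np.round(proj(c,p)))
cv2.imwrite("pics/pre.png",np.hstack(a))
```

```text
t 5.15 p [ 0.4783 -0.191   0.1632] F [-0.2  0.6  0.2] open 0.55 j [ -34.2   26.7  101.2   -0.    52.1 -133.2]
[385. 277.]
[344. 149.]
```

View pics/pre.png

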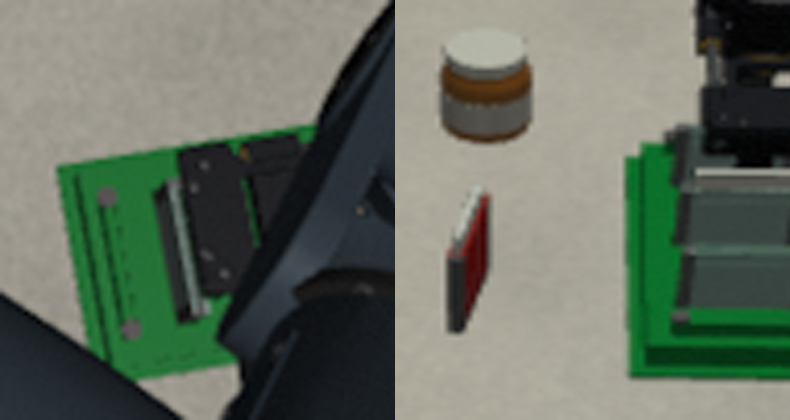

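The gripper is over the middle cassette. In the side view the fingers sit just above the white comb line, and the neighbouring cassettes are clear. Next I descend and close.

>>> send_rows(
  moves=[
    [0,0.02,0.6,0,0,0,-0.1],
    [0,0.02,0.6,0,0,0,-0.1],
    [0,0,0.6,0,0,0,-0.1],
    [0,0,0.6,0,0,0,-0.1],
    [0,0,0.6,0,0,0,-0.1],
    [0,0,0.5,0,0,0,-0.1],
    [0,0,0.25,0,0,0,-0.1],
    [0,0,0,0,0,0,-0.1],
  ],
)

```text
time_s: 6.25
position: [0.4774, -0.1882, 0.0699]
tcp_rot: [[-0.987, -0.159, -0.001], [-0.159, 0.987, 0.0], [0.001, 0.001, -1.0]]
force: [-0.9, 0.5, -0.7]
opening: 0.552
```

>>> send_rows(
  moves=[
    [0,0,0,0,0,0,1],
    [0,0,0,0,0,0,1],
    [0,0,0,0,0,0,1],
    [0,0,0,0,0,0,1],
    [0,0,0,0,0,0,1],
    [0,0,0,0,0,0,1],
  ],
)

```text
time_s: 7.0
position: [0.4788, -0.1909, 0.0707]
tcp_rot: [[-0.987, -0.16, 0.003], [-0.16, 0.987, -0.005], [-0.002, -0.005, -1.0]]
force: [-0.7, -5.7, -1.6]
opening: 0.111
```

>>> send_rows(
  moves=[
    [0,0,-0.2,0,0,0,1],
    [0,0,-0.4,0,0,0,1],
    [0,0,-0.6,0,0,0,1],
    [0,0,-0.7,0,0,0,1],
    [0,0,-0.8,0,0,0,1],
    [0,0,-0.8,0,0,0,1],
    [0,0,-0.8,0,0,0,1],
    [0,0,-0.8,0,0,0,1],
    [0,0,-0.8,0,0,0,1],
    [0,0,-0.5,0,0,0,1],
    [0,0,-0.2,0,0,0,1],
    [0,0,0,0,0,0,1],
  ],
)

```text
time_s: 8.5
position: [0.4773, -0.1879, 0.2352]
tcp_rot: [[-0.987, -0.159, -0.0], [-0.159, 0.987, 0.001], [0.0, 0.001, -1.0]]
force: [0.6, 0.1, -0.7]
opening: 0.113
```

Run:
```python
from h import *
from rig import vision
p,R=st()
a=[]
for n in("top","side"):
    c=vision.capture(n);np.savez(f"{n}2.npz",**c)
    u,v=proj(c,p).astype(int);print(u,v)
    a.append(cv2.resize(c["img"][max(0,v-70):v+80,u-65:u+65,::-1],(390,450),interpolation=cv2.INTER_CUBIC))
cv2.imwrite("pics/lift.png",np.hstack(a))
w=np.load("lens.npy");look=np.array([np.cos(w[3])*np.cos(w[4]),np.sin(w[3])*np.cos(w[4]),-np.sin(w[4])])
lx=-look;ly=np.cross([0,0,1],lx);ly/=np.linalg.norm(ly);lz=np.cross(lx,ly)
T=np.stack([ly,lx,-lz],1);view=w[:3]+.1*look
print("view",view)
g=.0707+.019-.055-.000
tp=view+lz*(g-.019)
print("tp",tp)
# stop 1: 80 mm short (away from lens, toward -y)
way=tp+np.array([0,-.12,0.03])
plan(p,R,[(way,T,12),(tp,T,7)],1)
```

```text
t 8.5 p [ 0.4773 -0.1879  0.2352] F [ 0.6  0.1 -0.7] open 0.113 j [ -34.    20.7   97.1    0.    62.2 -133.1]
390 273
346 132
view [0.55566375 0.2298038  0.19487044]
tp [0.55597228 0.2244757  0.20963547]
12 max [0.41 0.93 0.29 0.17 0.01 0.05]
[[-0.41,0.92,-0.01,-0.17,-0.01,0.05,1],[-0.41,0.92,0.01,-0.16,-0.01,0.05,1],[-0.4,0.93,0.04,-0.17,-0.01,0.05,1],[-0.39,0.93,0.07,-0.16,-0.01,0.05,1],[-0.38,0.93,0.09,-0.17,-0.01,0.05,1],[-0.37,0.93,0.12,-0.16,-0.01,0.05,1],[-0.36,0.93,0.15,-0.17,-0.01,0.05,1],[-0.36,0.93,0.18,-0.16,-0.01,0.05,1],[-0.35,0.92,0.21,-0.17,-0.01,0.04,1],[-0.34,0.92,0.23,-0.16,0.0,0.05,1],[-0.33,0.92,0.26,-0.17,-0.01,0.04,1],[-0.33,0.91,0.29,-0.16,0.0,0.05,1]]
end [0.5561 0.1045 0.2395] 0.03
7 max [0.04 0.59 0.4  0.   0.   0.  ]
[[-0.04,0.59,0.39,0.0,0.0,0.0,1],[-0.04,0.59,0.39,0.0,0.0,0.0,1],[-0.04,0.58,0.39,0.0,0.0,0.0,1],[-0.04,0.59,0.4,0.0,0.0,0.0,1],[-0.04,0.58,0.39,0.0,0.0,0.0,1],[-0.04,0.59,0.4,0.0,0.0,0.0,1],[-0.03,0.58,0.39,0.0,0.0,0.0,1]]
end [0.5559 0.2244 0.2097] 0.03
```

View pics/lift.png

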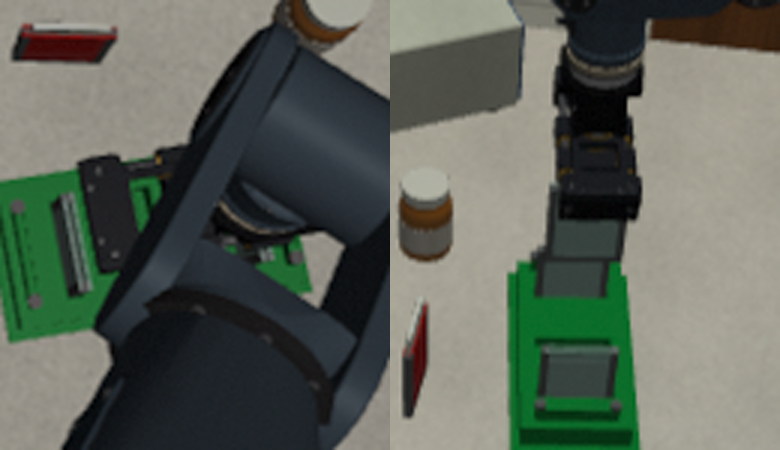

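The side view shows the cassette clear of the stand, hanging from the fingers with both neighbours still in place. Now I carry it over.

>>> send_rows(
  moves=[
    [-0.4,0.92,0,-0.16,-0.01,0.05,1],
    [-0.4,0.92,0,-0.17,-0.01,0.05,1],
    [-0.4,0.93,0.04,-0.16,-0.01,0.05,1],
    [-0.39,0.93,0.07,-0.17,-0.01,0.05,1],
    [-0.38,0.93,0.09,-0.16,-0.01,0.05,1],
    [-0.37,0.93,0.12,-0.17,-0.01,0.05,1],
    [-0.36,0.93,0.15,-0.16,-0.01,0.05,1],
    [-0.36,0.93,0.18,-0.17,-0.01,0.05,1],
    [-0.35,0.92,0.21,-0.16,-0.01,0.04,1],
    [-0.34,0.92,0.23,-0.17,0,0.05,1],
    [-0.33,0.92,0.26,-0.16,-0.01,0.04,1],
    [-0.33,0.9,0.29,-0.17,0,0.05,1],
  ],
)

```text
time_s: 10.1
position: [0.5563, 0.1054, 0.2392]
tcp_rot: [[-0.998, -0.054, -0.019], [-0.057, 0.939, 0.34], [-0.0, 0.341, -0.94]]
force: [0.6, 0.4, -1.4]
opening: 0.112
```

Run:
```python
from h import *
from rig import vision
p,R=st()
a=[]
for n in("top","side"):
    c=vision.capture(n);np.savez(f"{n}3.npz",**c)
    u,v=proj(c,p).astype(int);print(u,v)
    a.append(cv2.resize(c["img"][max(0,v-75):v+75,max(0,u-65):u+65,::-1],(390,450),interpolation=cv2.INTER_CUBIC))
cv2.imwrite("pics/way.png",np.hstack(a))
```

```text
t 10.1 p [0.5563 0.1054 0.2392] F [ 0.6  0.4 -1.4] open 0.112 j [ -11.2   25.5   91.3   20.6   69.6 -112.8]
255 238
304 201
```

View pics/way.png

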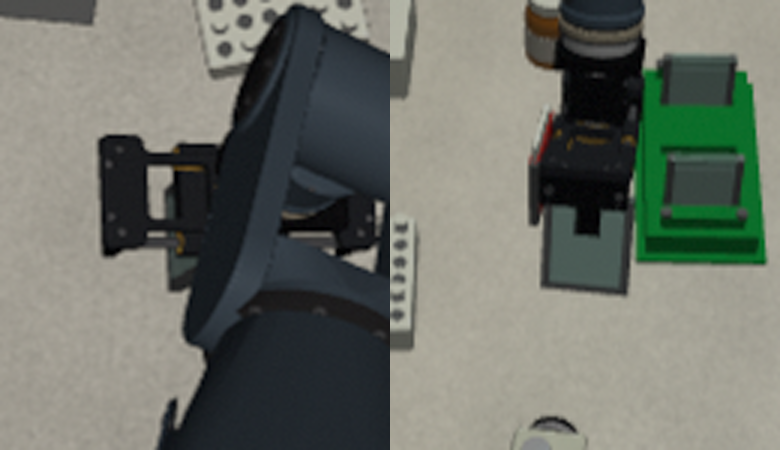

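```bash
cat > meas.py <<'E'
from h import *
def meas(npz,p,R):
    c=load(npz);P=cloud(c).reshape(-1,3)
    q=(P-p)@R   # tool frame
    ok=(c["depth"].ravel()>0)&(abs(q[:,0])<.06)&(abs(q[:,1])<.025)&(q[:,2]>-.005)&(q[:,2]<.085)
    w=q[ok];print("n",len(w))
    k=(w[:,2]>.01)&(w[:,1]>-.004)&(w[:,1]<.016)
    z=w[k];A=np.c_[z[:,0],z[:,2],np.ones(len(z))]
    for i in range(3):
        s=np.linalg.lstsq(A,z[:,1],rcond=None)[0];r=z[:,1]-A@s;g=abs(r)<.004;z=z[g];A=A[g]
    print("face y at z=0",s[2],"slopes deg",np.degrees(s[:2]),"rms",r.std(),len(z))
    print("x pct",np.round(np.percentile(z[:,0],[1,2,50,98,99]),4),"z max pct",np.round(np.percentile(z[:,2],[95,98,99]),4))
    # edges: left/right by z-row bins, bottom by x-bins
    xb=[];
    for zz in np.arange(.012,.055,.004):
        m=abs(z[:,2]-zz)<.002
        if m.sum()>4: xb.append((zz,z[m,0].min(),z[m,0].max()))
    xb=np.array(xb);print(np.round(xb.mean(0),4),"tilt deg",np.degrees(np.polyfit(xb[:,0],(xb[:,1]+xb[:,2])/2,1)[0]))
    zb=[(xx,z[abs(z[:,0]-xx)<.003,2].max()) for xx in np.arange(-.03,.031,.006)]
    zb=np.array(zb);print("bottom z",np.round(zb[:,1].mean(),4),"tilt",np.degrees(np.polyfit(zb[:,0],zb[:,1],1)[0]))
    return c
E
python3 - <<'E'
from meas import *
p,R=st(); meas("side3.npz",p,R)
E
```

```text
t 10.2 p [0.5562 0.106  0.239 ] F [-0.6 -0.  -1.3] open 0.112 j [ -11.2   25.5   91.3   20.6   69.6 -112.9]
n 639
face y at z=0 0.0077248883431105505 slopes deg [ 0.23445229 -0.61461871] rms 0.0019789972634550405 447
x pct [-0.0396 -0.0382 -0.0004  0.0383  0.0389] z max pct [0.0627 0.0651 0.0659]
[ 0.032  -0.0375  0.0383] tilt deg 1.2390337460955139
bottom z 0.0653 tilt 1.281613621402522
```

The cassette sits square in the fingers, within about 1°, and its middle is 15–16 mm beyond the TCP as planned. I advance to the view point.

Run:
```python
from h import *
p,R=st()
w=np.load("lens.npy");look=np.array([np.cos(w[3])*np.cos(w[4]),np.sin(w[3])*np.cos(w[4]),-np.sin(w[4])])
lx=-look;ly=np.cross([0,0,1],lx);ly/=np.linalg.norm(ly);lz=np.cross(lx,ly)
T=np.stack([ly,lx,-lz],1);tp=w[:3]+.1*look+lz*.0155
plan(p,R,[(tp,T,9)],1)
```

```text
t 10.2 p [0.5562 0.106  0.239 ] F [-0.6 -0.  -1.3] open 0.112 j [ -11.2   25.5   91.3   20.6   69.6 -112.9]
9 max [0.03 0.45 0.31 0.01 0.   0.01]
[[-0.03,0.45,0.3,0.0,0.0,0.0,1],[-0.03,0.45,0.3,0.0,0.0,0.0,1],[-0.03,0.45,0.3,0.0,0.0,0.0,1],[-0.03,0.45,0.3,0.0,0.0,0.0,1],[-0.03,0.45,0.3,0.0,0.0,0.0,1],[-0.03,0.45,0.31,0.0,0.0,0.0,1],[-0.03,0.45,0.3,0.0,0.0,0.0,1],[-0.03,0.45,0.31,0.0,0.0,0.0,1],[-0.03,0.45,0.3,0.01,0.0,0.01,1]]
end [0.5559 0.2245 0.2096] 0.06
```

>>> send_rows(
  moves=[
    [-0.03,0.45,0.3,0,0,0,1],
    [-0.03,0.45,0.3,0,0,0,1],
    [-0.03,0.45,0.3,0,0,0,1],
    [-0.03,0.45,0.3,0,0,0,1],
    [-0.03,0.45,0.3,0,0,0,1],
    [-0.03,0.45,0.3,0,0,0,1],
    [-0.03,0.45,0.3,0,0,0,1],
    [-0.03,0.45,0.3,0,0,0,1],
    [-0.03,0.45,0.3,0,0,0,1],
    [0,0,0,0,0,0,1],
    [0,0,0,0,0,0,1],
    [0,0,0,0,0,0,1],
  ],
)

```text
time_s: 11.7
position: [0.5561, 0.2217, 0.2102]
tcp_rot: [[-0.998, -0.054, -0.019], [-0.057, 0.939, 0.338], [-0.001, 0.339, -0.941]]
force: [-0.4, -0.4, -1.8]
opening: 0.107
```

Run:
```python
from meas import *
from rig import vision
p,R=st()
a=[]
for n in("top","side"):
    c=vision.capture(n);np.savez(f"{n}4.npz",**c)
    u,v=proj(c,p).astype(int);print(u,v)
    a.append(cv2.resize(c["img"][max(0,v-90):v+90,max(0,u-78):u+78,::-1],(390,450),interpolation=cv2.INTER_CUBIC))
cv2.imwrite("pics/fin.png",np.hstack(a))
meas("side4.npz",p,R)
# lens refit
import fit
from scipy.optimize import least_squares
P=cloud(load("side4.npz"))[255:310,265:320].reshape(-1,3)
ok=(P[:,2]>.2)&(np.hypot(P[:,0]-.542,P[:,1]-.432)>.045)&(P[:,2]<.3)&(P[:,1]>.3)
w=np.load("lens.npy");Q=P[ok];fit.Q=Q;print("lens model residual now",len(Q),np.median(abs(fit.res(w))),np.percentile(abs(fit.res(w)),90))
L=fit.frame(w[3],w[4]);m=p+R@np.array([0,0,.0155]);print("middle in lens",np.round((m-w[:3])@L,4))
print("angles",np.degrees(np.arccos(np.abs([R[:,1]@L[:,0],R[:,0]@L[:,1]]))))
```

```text
t 11.7 p [0.5561 0.2217 0.2102] F [-0.4 -0.4 -1.8] open 0.107 j [   0.7   28.4   91.4   22.4   62.9 -103.3]
204 240
297 242
n 645
face y at z=0 0.005813002475273344 slopes deg [ 0.16119348 -0.64506452] rms 0.0018313172040129097 459
x pct [-0.0383 -0.0377 -0.0003  0.0386  0.0397] z max pct [0.063  0.0646 0.0658]
[ 0.032  -0.0378  0.0387] tilt deg 1.3382189520766432
bottom z 0.0651 tilt 0.13191796184731114
887
447
lens model residual now 443 0.0011204701167292497 0.0026751215872465213
middle in lens [-0.1025  0.      0.0017]
angles [0.07441838 0.07068523]
```

View pics/fin.png

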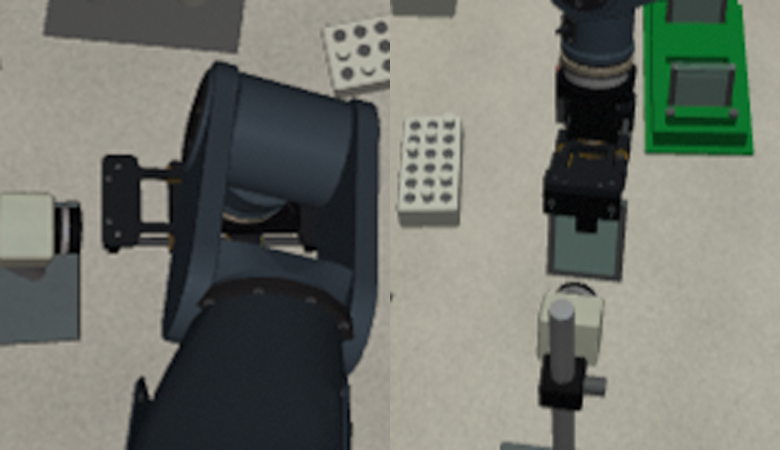

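The cassette hangs in front of the lens: 102 mm out, within 2 mm of the line of sight, and less than 1.5° off square. The camera still fits its original pose and nothing touches it, so I hand in.

Run:
```python
from rig import bot,status
s=status.read_state();print(s["position"],s["qvel"]);print(bot.hand_in())
s=status.read_state();print(s["time_s"],s["position"],s["opening"])
```

```text
[0.55608473 0.22170072 0.21017033] [ 0.1164978   0.00981645  0.01249822  0.05866421  0.1111041  -0.06317102]
the job is handed in; nothing more can be done
None
the job is handed in; nothing more can be done
```

I took the combed cassette out of the middle slot, gripping it by its glass faces. I carried it over to the inspection camera and handed in at about 12 s, holding it there.

**Position:** my last estimate, from the arm pose and the fitted camera pose, puts the middle of the glass 102 mm in front of the lens, 0 mm off sideways and 2 mm off in height.

**Angles:** the gripper was within 0.1° of square to the lens. In the final picture the cassette sat within about 1.3° of the gripper, with the comb uppermost.

**Grip and surroundings:** the fingers were about 9 mm open on the 10 mm cassette, and the arm was at rest. The camera showed no movement. The neighbouring cassette visible in the last picture was still in its slot. I did not re-measure the other cassette, the rack or the jar numerically at the end.

**Small disagreements:**
- The glass face read 1–3 mm off where the grip implies, about the camera calibration error.
- The cassette's lean across its width read 1.3° from its side edges but 0.1° from its bottom edge.

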